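# Set the soldering station's scale sleeve to 6, guard it and park the iron

### The job

Get the soldering station ready for the next job: slide the smoked guard aside, turn the scale sleeve to number 6, then push the guard back over the sleeve until it clicks fully home. Also lay the iron from the desk gently in its rest, handle in the low fork and barrel in the high one, and leave the other things on the desk where they are.

Things in the scene. Friction and masses are not known exactly. Their poses are not given: they have to be found in the camera images.
- station: Brown metal soldering station fixed to the desk: wedge 180 mm (x) by 250 mm (y), 18 mm high at its front (x = -85 mm), 97 mm high at x = 70 mm. Origin: centre of underside. Its panel slopes up to the back at 27 degrees: outward normal (-0.454, 0, 0.891), up-slope (0.891, 0, 0.454) in the station frame. The sleeve is on the -y half of the panel.
- panel (a point): Centre of the sloping panel, on its surface. Two steel rails 6 mm high run along y 75 mm up-slope and down-slope of it. The sleeve's axis meets the panel 58 mm to the -y side of it. Eight bare metal scale lines lie round the sleeve, from 33 mm off its axis outward, 20 degrees apart: number 1 is 70 degrees left (+y) of up-slope, 8 is 70 degrees right; lines 1 and 5 are long (16 mm), others 8 mm.
- sleeve (a joint): Sleeve angle, rad, about the panel's normal: 0 at number 1, grows clockwise seen from above the panel; a number every 20 degrees (0.349 rad), so 6 is at 1.745; end stops just beyond 1 and 8. A spring detent (0.15 to 0.25 Nm to pass) pulls it to the nearest number; only close to midway between two may it stay there. Starts anywhere from 1 to 4.
- sleeve_grip (a point): On the sleeve's axis, 28 mm above the panel; turns with the sleeve. Black knurled sleeve: cylinder 48 mm in diameter from 10 to 40 mm above the panel, 56 mm skirt below. Axis = the panel's normal. Grip it anywhere round, tool along the normal (27 degrees from vertical), TCP here; its outward end is free once the guard is aside.
- pointer (a point): Outer end, at the rim, of the metal bar on the sleeve's top (41 mm above the panel, 24 mm off the axis): the bar runs from the axis to here and points at the number that is set.
- guard (a joint): Travel of the smoked guard, m, along the station's +y: 0 fully home over the sleeve, 0.115 end stop, fully aside. Starts ajar at 0.02 to 0.045, still covering the sleeve. 0.5 N friction, stays where left. Going home, a spring catch from 0.014 to 0.006 takes 5 to 8 N to pass, then presses it to its stop at 0 and holds it (about 5 N to pull out). At 0.10 or more a gripper has room round the sleeve.
- guard_grip (a point): Point inside the guard's steel fin, 76 mm above the panel along its normal, moves with the guard. Fin: in the middle of the roof, 54 to 82 mm above the panel, 50 mm long along the slope, 12 mm thick along y. Pinch it across the thickness, tool along the panel's normal, TCP here (fingertips 3 mm above the roof).
- guard_roof (a point): Centre of the guard's roof, upper side, 54 mm above the panel. Smoked acrylic bridge: roof 158 mm along the slope, 66 mm along y, 4 mm thick, on a leg at each rail; open at its y sides so that it passes over the sleeve.
- iron: Loose soldering iron, about 0.16 kg, 242 mm long, along its x, copper tip at +x. Origin 17 mm below its axis (on the desk surface when lying). Round handle 26 mm thick, x = -78 to 25 mm; square 34 mm end cap x = -92 to -78, square 34 mm collar x = 25 to 43; barrel 14 mm thick to x = 118, tip to 150 mm. Grip across the handle at x = -5 mm, TCP 22 mm or more above the desk.
- rest: Fixed steel iron rest: base plate x = -80 to 110 mm, 75 mm wide, 8 mm thick; two upright 90-degree vee forks 56 mm wide at the top, 10 mm thick: low one at x = -55 mm for the handle (vee 47 to 75 mm high), high one at x = 85 mm for the barrel (55 to 83 mm). Origin: underside, in line with the vees. The iron belongs level, tip to +x, its origin 48 mm above this origin.
- cleaning_cup: Bystander: loose brass tip-cleaning cup, 68 mm across, 50 mm high. Origin: centre of underside.
- tip_dish: Bystander: loose shallow steel dish, 104 mm across, 16 mm high, with spare copper tips. Origin: centre of underside.
- parts_box: Bystander: loose smoked acrylic parts box, 80 x 120 x 45 mm, open on top. Origin: centre of underside.
- zif_board: Bystander: loose small green board 70 x 110 mm with a green zero-insertion socket, 22 mm high. Origin: centre of underside.
- iron_tip (a point): Outer end of the iron's copper tip, on its axis, 150 mm ahead of the iron's origin; when the iron lies in the rest it points past the high fork.
Things that resemble listed ones, but are neither listed nor needed, are in the scene too. What is shaped like the iron but green or white is not meant.

How it is judged:
On the way, in this order (a step that is already met when the one before it is completed fails the run):
1. the guard is slid aside (value of joint guard above 0.07 m), for 0.1 s.
2. the sleeve is set to number 6 with the guard still aside (value of joint sleeve between 1.645 and 1.845 rad and value of joint guard above 0.05 m), for 0.2 s.
3. the guard is clicked home over the sleeve (value of joint sleeve between 1.645 and 1.845 rad and value of joint guard below 0.003 m), for 0.2 s.
At the end, for the whole second after the job is handed in: Sleeve at number 6 (1.745 rad, within 0.1), guard fully home (under 3 mm), and the iron at rest in both forks, tip towards the rest's +x: its origin -35 to 20 mm along the rest's x, within 8 mm across, 42 to 55 mm high, its axis within 0.08 rad of the rest's (all of step 3 and x of iron in the frame of rest between -0.035 and 0.02 m and y of iron in the frame of rest between -0.008 and 0.008 m and z of iron in the frame of rest between 0.042 and 0.055 m and angle between the x axis of iron and the x axis of rest, either way round below 0.08 rad and linear speed of iron below 0.02 m/s and angular speed of iron below 0.2 rad/s and x of iron_tip in the frame of rest above 0.1 m); the robot touches nothing.
It fails at once if a bystander is shoved more than 20 mm (distance of any of cleaning_cup, tip_dish, parts_box, zif_board from where it was at the start of the episode above 0.02 m).
It fails at once if the iron is dropped or thrown (faster than 0.5 m/s while no finger holds it) (linear speed of iron above 0.5 m/s and contact force between the fingers and iron below 0.1 N).
It also fails if it takes over 62 s, if anything falls off the work surface, if the arm or the gripper's body presses on something with over 40 N, if the wrist force passes 120 N, or if a joint passes its speed limit or range.

### The arm

A 6-joint arm with a two-finger parallel gripper is mounted at the origin on the work surface. World frame = base frame: x ahead of the robot, y to its left, z up, the work surface at z = 0. Lengths are in m, angles in rad, forces in N, time in s.
With the tool pointing down it reaches from about 0.35 to 0.775 m from the base axis. Payload 5.5 kg.
Tool frame: the origin (TCP) lies between the finger pads, 19 mm behind the fingertips; this is the grasp point; z points along the fingers, y is the line along which they close (so a half turn about z gives the same grasp; the last joint's range is limited). The gripper opens to 85 mm and grips with 20 to 120 N. Pads are 22 mm wide; open, the fingers measure 114 mm over their backs; the gripper's body (76 mm by 85 mm) begins 54 mm behind the grasp point. The pads swing forward as they close: fully open they stand 13 mm farther back than shut.
Start: joints at [1.064, 0.313, 0.046, 1.304, 0, 1.431], TCP at [0.206, 0.537, 0.25] pointing down, gripper open.
Joint ranges: [-2.76, 2.76], [-0.86, 1.69], [-1.03, 1.26], [-2.2, 2.34], [-1.47, 1.5], [-3.14, 3.14]. Speed limits (rad/s): [2.57, 2.57, 3.14, 3.14, 3.14, 3.14].

### API

Orientations are given as a unit quaternion [w, x, y, z].
In Python, from workcell import env, viewer, order, models gives the robot as it stands.
- The arm moves only by the tool drive_tool, never from a script. Its argument "series" is a list that holds one entry, the list of rows, each a list of 6 numbers: the shift along the tool's x, y, z each as a share of 120 mm, from -1 to 1, then the turn, a rotation vector about the tool's x, y, z each as a share of 180 degrees, from -1 to 1. A call has 1 to 20 rows; each row shifts and turns the commanded pose from where the row before left it, along the tool's axes as they then stand; what a row does not reach is not made up. A row lasts 1/8 s, in which the tool goes at most 62.5 mm and 10.7 degrees, less where a joint would pass 70% of its speed; a pose out of reach is approached as far as the arm can. A call with a number of a shift or a turn outside -1 to 1 is refused whole. A call with a gripper value outside its range is refused whole. "jaw" is the opening, from -1 (shut) to 1 (fully open), set as the call begins (left out, the last holds). The fingers move at their own pace and stop on an object; "grip_force" is the grip in N (left out, the last holds). Time passes only in rows, so rows that do not move let the fingers close. It gives the time, the measured TCP pose, the force, the opening and the grip force at its end, in the units of the state.
- env.get_state(): the state, without advancing time (a new reading comes with each control period).
- viewer.read_camera(name): name is "scene" or "top" or "wrist"; returns the picture (400x640x3 uint8, red, green, blue); there is no depth.
- viewer.camera_info(name): a dict with "intrinsics" (3x3 intrinsics, pixels), "R" (3x3) and "t" (3): a world point X has camera coordinates R X + t; the wrist camera has in their place "T_tool_cam" (4x4, takes a point from camera to tool coordinates, whose origin is the TCP and whose axes are the flange's). Camera axes: x right, y down, z forward; pixel columns grow to the right and rows downward; lengths in m; the calibration is good to about 2 mm. A picture is of the moment at which its call begins: read the wrist's pose just before it. camera_info takes no time and is no camera call.
- order.hand_in(): hands the job in; it is judged then, once.
Trained networks look in the newest picture that a camera, given by its name, has taken for a name from the list of things; names that differ only in an ending like _2 or _b are one class to them, and where a whole thing is asked for, a point or a joint stands for the part that bears it (a point fixed in the world has none). Each returns a list of dicts, best first, with "score" (0 to 1); they miss things now and then, are a little off and sometimes report something else, mostly with a low value. They report only what shows in the picture. A call takes as long as a camera call. They do not tell look-alikes from the thing itself.
- models.silhouettes(label, camera): "region" (400x640 bool, what is visible of it) and "location" ([column, row] in pixels, amid what is visible of it).
The state is a dict: "clock": time; "joint_pos": joint angles; "qvel": joint speeds; "tau": joint torques, N m; "tcp_pos": TCP position; "orientation": TCP orientation; "wrist_force": force on the tool from outside, world axes, zero at the start; "ft_torque": the same for the moment, N m; "finger_gap": finger opening in m; "grip_force": force on a finger pad.
Only numpy, scipy, OpenCV 4.12 (cv2) and the standard library are available. Lean on these libraries where they do the work, as an engineer would, in place of code of your own. Each camera call takes 0.05 s, during which the arm holds its last target. There are 200 camera calls.

## Working session

There is one attempt and no reset: what is moved stays moved. The work goes in short steps, Python scripts to look and compute and a tool call to move; the robot and the scene stay as the last step left them, time stands still between calls to the robot, and variables do not carry over. Pictures are saved under pics/ and viewed, at most 13 in all, crops included, and the job is handed in when it is done.

Besides the shell and the picture viewer there is one more tool, called after "Emit:" as a command line: name --argument value ..., lists and objects as JSON in quotes. drive_tool: Moves the arm, as the interface text tells. Its arguments: {"type":"object","properties":{"series":{"type":"array"},"jaw":{"type":"number"},"grip_force":{"type":"number"}},"required":["series"]}

```bash
mkdir -p pics; cat > h.py <<'E'
import numpy as np, cv2
from workcell import env, viewer, order, models
from scipy.spatial.transform import Rotation as Ro
def save(cam,name):
    im=viewer.read_camera(cam); cv2.imwrite('pics/'+name,im[...,::-1]); return im
def cam(c):
    i=viewer.camera_info(c); K=np.array(i['intrinsics'])
    if 'R' in i and c!='wrist': return K,np.array(i['R']),np.array(i['t'])
    s=env.get_state(); T=np.array(i['T_tool_cam']); Rt=q2R(s['orientation'])
    Rw=Rt@T[:3,:3]; p=Rt@T[:3,3]+np.array(s['tcp_pos']); return K,Rw.T,-Rw.T@p
def q2R(q): return Ro.from_quat([q[1],q[2],q[3],q[0]]).as_matrix()
def proj(c,X):
    K,R,t=c; x=(np.atleast_2d(X)@R.T+t)@K.T; return x[:,:2]/x[:,2:]
def onz(c,uv,z):
    K,R,t=c; d=R.T@np.linalg.solve(K,[uv[0],uv[1],1]); o=-R.T@t; return o+d*(z-o[2])/d[2]
E
python3 - <<'E'
from h import *
a=save('top','top0.png');b=save('scene','scene0.png')
for c in ['top','scene']:
    K,R,t=cam(c);print(c,K.round(1).tolist(),(-R.T@t).round(3),R.round(2).tolist())
    for l in ['station','guard','sleeve','iron','rest','cleaning_cup','tip_dish','parts_box','zif_board']:
        print(l,[(round(d['score'],2),np.round(d['location']).tolist(),int(d['region'].sum())) for d in models.silhouettes(l,c)][:4])
print(env.get_state())
E
```

```text
top [[381.4, 0.0, 318.4], [0.0, 381.4, 195.9], [0.0, 0.0, 1.0]] [ 0.35  -0.145  1.064] [[-0.02, -1.0, -0.02], [-0.99, 0.02, -0.15], [0.15, 0.02, -0.99]]
station [(0.8, [176.0, 184.0], 7025)]
guard [(0.87, [184.0, 186.0], 1701)]
sleeve [(0.54, [202.0, 181.0], 229), (0.16, [392.0, 206.0], 1842)]
iron [(0.94, [467.0, 221.0], 683), (0.86, [388.0, 313.0], 760), (0.74, [199.0, 179.0], 241), (0.64, [318.0, 184.0], 617)]
rest [(0.71, [391.0, 206.0], 1813), (0.53, [383.0, 119.0], 1474)]
cleaning_cup [(0.88, [309.0, 103.0], 504)]
tip_dish [(0.94, [253.0, 114.0], 985), (0.49, [176.0, 184.0], 7092)]
parts_box [(0.72, [382.0, 119.0], 1464)]
zif_board [(0.77, [196.0, 120.0], 911)]
scene [[491.0, 0.0, 322.4], [0.0, 491.0, 195.0], [0.0, 0.0, 1.0]] [ 1.248 -0.999  0.927] [[0.75, 0.67, 0.02], [0.4, -0.42, -0.82], [-0.54, 0.61, -0.58]]
station [(0.63, [408.0, 171.0], 3322)]
guard []
sleeve [(0.53, [399.0, 168.0], 240), (0.32, [455.0, 203.0], 466)]
iron [(0.82, [196.0, 284.0], 852), (0.81, [336.0, 224.0], 687), (0.67, [211.0, 204.0], 532), (0.15, [274.0, 256.0], 1479)]
rest [(0.62, [270.0, 256.0], 1472)
[... 208 characters left out ...]
0, 'joint_pos': array([1.06437700e+00, 3.13165604e-01, 4.60869990e-02, 1.30362516e+00,
       2.15448553e-05, 1.43122482e+00]), 'qvel': array([-5.31374712e-04,  9.46502025e-04, -1.33871292e-03,  6.19793265e-04,
       -2.10418921e-05, -3.02502304e-04]), 'tau': array([ 4.95379973e-04, -4.80470359e+01,  2.98820114e+01,  3.05095491e-04,
       -1.11192235e-04,  2.49947625e-06]), 'tcp_pos': array([0.20623704, 0.53676555, 0.25003744]), 'orientation': array([4.47511107e-06, 1.82397112e-01, 9.83224944e-01, 4.73085178e-05]), 'wrist_force': array([-0.60735065,  0.71561548, -0.30365367]), 'ft_torque': array([-0.0504195 ,  0.00621933, -0.00887034]), 'grip_force': 0.0, 'finger_gap': 0.08546133547907521}
```

View pics/top0.png

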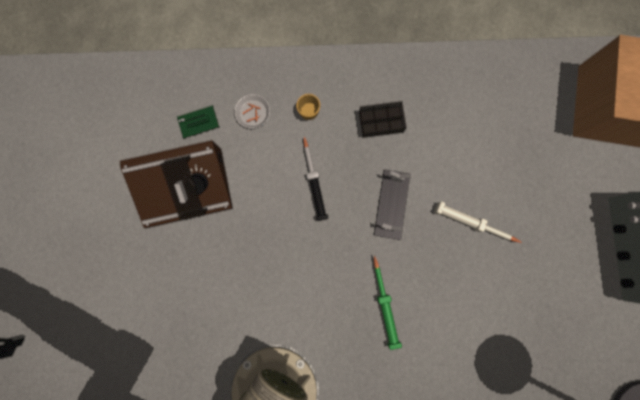

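View pics/scene0.png

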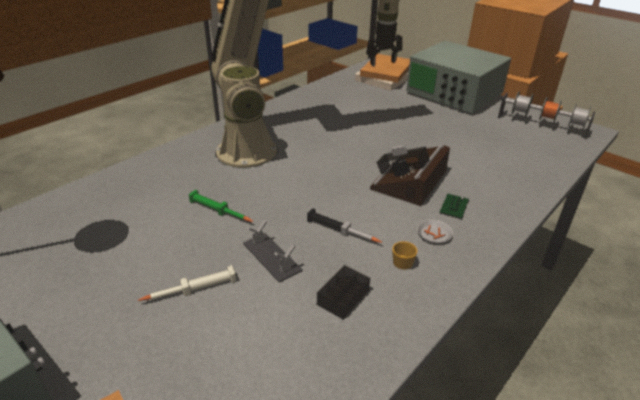

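The picture shows three iron-like things in the top view: black handle with bare barrel at (316,185), green at (387,305), white at (475,222). The black one is the iron. The rest is at (391,206) and the station at (176,184), with the sleeve right of the guard's middle. The box, cup, dish and board lie along the top edge.

```bash
python3 - <<'E'
from h import *
im=cv2.imread('pics/top0.png')
a=cv2.resize(im[130:240,110:240],None,fx=4.5,fy=4.5,interpolation=cv2.INTER_CUBIC)[:, :585]
b=cv2.resize(im[130:250,290:420],None,fx=1.6,fy=4.1)
b=cv2.resize(im[130:250,290:420],None,fx=1.6,fy=1.6,interpolation=cv2.INTER_CUBIC)
o=np.zeros((600,800,3),np.uint8);o[:a.shape[0],:a.shape[1]]=a;o[:b.shape[0],590:590+b.shape[1]]=b[:, :208]
cv2.imwrite('pics/crop0.png',o)
c=cam('top')
f=lambda u,v,z:onz(c,(u,v),z).round(3)
print('rails up',f(124,167,.0975),f(212,151,.0975),'low',f(146,225,.03),f(230,207,.03))
print('iron cap',f(321,217,.017),'tip',f(306,140,.017),'collar',f(313,176,.017))
print('rest corners',[f(u,v,.008).tolist() for u,v in [(384,170),(410,173),(375,236),(401,239)]])
print('wcam',np.array(viewer.camera_info('wrist')['T_tool_cam']).round(3).tolist(),np.round(viewer.camera_info('wrist')['intrinsics'],1).tolist())
for l in ['rest','iron']:
  for d in models.silhouettes(l,'top')[:4]:
    r=cv2.minAreaRect(cv2.findNonZero(d['region'].astype(np.uint8)));print(l,d['location'],[np.round(x).tolist() for x in cv2.boxPoints(r)])
E
```

```text
rails up [0.587 0.377 0.098] [0.624 0.147 0.098] low [0.439 0.344 0.03 ] [0.483 0.114 0.03 ]
iron cap [ 0.451 -0.134  0.017] tip [ 0.671 -0.097  0.017] collar [ 0.567 -0.115  0.017]
rest corners [[0.581, -0.315, 0.008], [0.57, -0.387, 0.008], [0.396, -0.281, 0.008], [0.386, -0.352, 0.008]]
wcam [[0.002, -0.945, -0.327, 0.084], [1.0, 0.002, 0.0, -0.001], [0.0, -0.327, 0.945, -0.123], [0.0, 0.0, 0.0, 1.0]] [[321.1, 0.0, 317.0], [0.0, 321.1, 197.0], [0.0, 0.0, 1.0]]
rest [391.1, 205.5] [[373.0, 235.0], [384.0, 168.0], [412.0, 172.0], [401.0, 239.0]]
rest [383.2, 118.8] [[357.0, 105.0], [402.0, 98.0], [407.0, 131.0], [362.0, 138.0]]
iron [467.3, 221.0] [[434.0, 212.0], [439.0, 200.0], [520.0, 234.0], [516.0, 246.0]]
iron [388.2, 312.6] [[367.0, 258.0], [381.0, 254.0], [402.0, 346.0], [389.0, 349.0]]
iron [199.2, 178.7] [[191.0, 173.0], [205.0, 170.0], [210.0, 190.0], [196.0, 193.0]]
iron [317.7, 183.9] [[299.0, 141.0], [310.0, 139.0], [328.0, 218.0], [316.0, 220.0]]
```

View pics/crop0.png

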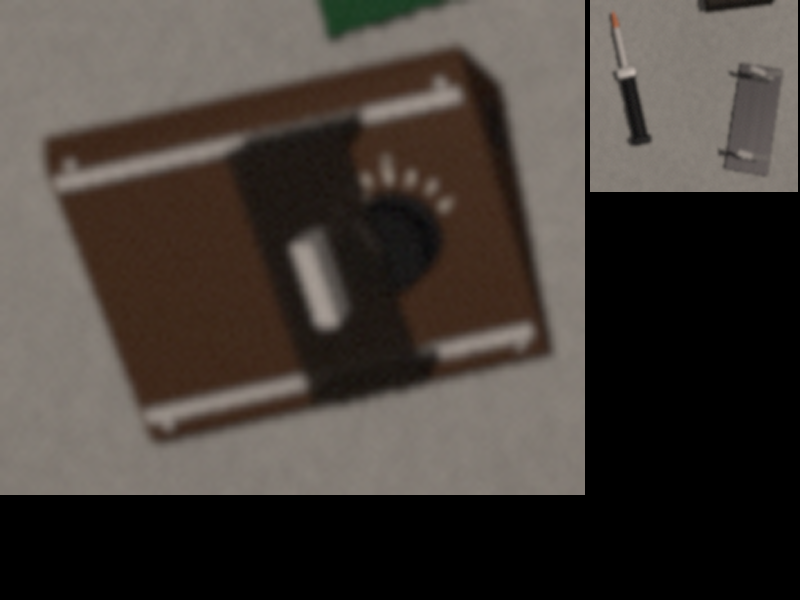

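The crop confirms the black-handled iron with collar, bare barrel and copper tip (tip at (306,140) in the full picture). The station shows the fin at about (181,192), lines right of the guard, and the guard ajar.

```bash
cat >> h.py <<'E'
from scipy.linalg import logm, expm
def frame(yaw,p):  # station-panel frame: x upslope, y, z normal
    c,s=np.cos(yaw),np.sin(yaw); Rz=np.array([[c,-s,0],[s,c,0],[0,0,1]])
    return Rz@np.array([[.891,0,-.454],[0,1,0],[.454,0,.891]]).copy(), np.array(p)
def plan(pos,R,N=None,start=None):
    s=env.get_state(); T0=np.eye(4);T0[:3,:3]=q2R(s['orientation']);T0[:3,3]=s['tcp_pos']
    if start is not None: T0=start
    T1=np.eye(4);T1[:3,:3]=R;T1[:3,3]=pos
    D=np.linalg.inv(T0)@T1; rv=Ro.from_matrix(D[:3,:3]).as_rotvec()
    if N is None: N=int(np.ceil(max(np.linalg.norm(D[:3,3])/.045,np.linalg.norm(rv)/.16,1)))
    X=np.eye(4); r=rv/N; E=np.eye(4);E[:3,:3]=Ro.from_rotvec(r).as_matrix()
    A=sum(np.linalg.matrix_power(E[:3,:3],k) for k in range(N)); sh=np.linalg.solve(A,D[:3,3])
    print('N',N,'row',np.r_[sh/.12,r/np.pi].round(4).tolist())
    return T1
def toolR(yaw,tilt=True,flip=False):
    F,_=frame(yaw,[0,0,0])
    if not tilt: c,s=np.cos(yaw),np.sin(yaw); F=np.array([[c,-s,0],[s,c,0],[0,0,1]])
    y=F[:,1]*(-1 if flip else 1); z=-F[:,2]; return np.stack([np.cross(y,z),y,z],1)
E
python3 - <<'E'
from h import *
c=cam('top'); f=lambda u,v,z:onz(c,(u,v),z).round(3)
print('fin',f(181,192,.12))
R=toolR(.174); n=-R[:,2]
P=np.array([.533,.2455,.0575])
plan(P+.2*n+np.array([0,0,.0]),R)
E
```

```text
fin [0.513 0.216 0.12 ]
N 9 row [-0.252, -0.2577, 0.0616, -0.0045, -0.0163, -0.0188]
```

Emit:
drive_tool --series '[[[-0.252, -0.258, 0.062, -0.0045, -0.0163, -0.0188], [-0.252, -0.258, 0.062, -0.0045, -0.0163, -0.0188], [-0.252, -0.258, 0.062, -0.0045, -0.0163, -0.0188], [-0.252, -0.258, 0.062, -0.0045, -0.0163, -0.0188], [-0.252, -0.258, 0.062, -0.0045, -0.0163, -0.0188], [-0.252, -0.258, 0.062, -0.0045, -0.0163, -0.0188], [-0.252, -0.258, 0.062, -0.0045, -0.0163, -0.0188], [-0.252, -0.258, 0.062, -0.0045, -0.0163, -0.0188], [-0.252, -0.258, 0.062, -0.0045, -0.0163, -0.0188], [0, 0, 0, 0, 0, 0], [0, 0, 0, 0, 0, 0]]]' --jaw 1

```text
clock: 2.48
tcp_pos: [0.4433, 0.2293, 0.2354]
orientation: [0.233, -0.084, 0.969, 0.02]
wrist_force: [-0.1, -0.4, 0.4]
finger_gap: 0.0854
grip_force: 0.0
```

```bash
python3 - <<'E'
from h import *
im=save('wrist','w1.png')
s=env.get_state();print(s['tcp_pos'],s['clock'])
c=cam('wrist'); np.savez('w1.npz',K=c[0],R=c[1],t=c[2])
F,P=frame(.174,[.533,.2455,.0575])
pts={'railU+':[.075,.125,.006],'railU-':[.075,-.125,.006],'railL+':[-.075,.125,.006],'railL-':[-.075,-.125,.006],'slv':[0,-.058,.04]}
for k,v in pts.items(): print(k,proj(c,P+F@np.array(v)).round(0))
E
```

```text
[0.44315537 0.22982295 0.23532482] 2.525
railU+ [[431. 241.]]
railU- [[203. 240.]]
railL+ [[450.  98.]]
railL- [[185.  97.]]
slv [[254. 184.]]
```

View pics/w1.png

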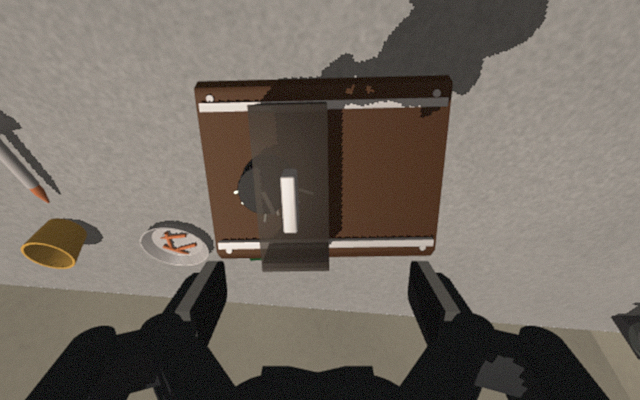

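The wrist picture shows the station upside down: low rail from (199,107) to (448,102), upper rail (218,245) to (437,243), fin at about (289,200), sleeve at about (255,190) under the smoked roof.

```bash
python3 - <<'E'
from h import *
from scipy.optimize import least_squares
d=np.load('w1.npz');c=(d['K'],d['R'],d['t'])
im=cv2.imread('pics/w1.png'); g=im.min(2)
# rail pixels: bright
for n,(r0,r1) in {'L':(92,115),'U':(234,254)}.items():
    for u in ([202,210,225,240,345,360,400,430,444] if n=='L' else [222,235,250,345,370,400,432]):
        col=g[r0:r1,u].astype(int); m=np.where(col>130)[0]; print(n,u,(r0+m.min(),r0+m.max()) if len(m) else None,end=' ')
    print()
obs=np.array([[199,107],[448,102],[218,244.5],[437,243]])
def f(p):
    F,P=frame(p[3],p[:3]); h=p[4]
    L=np.array([[-.075,-h,.006],[-.075,h,.006],[.075,-h,.006],[.075,h,.006]])
    return (proj(c,P+L@F.T)-obs).ravel()
r=least_squares(f,[.533,.2455,.0575,.174,.12],x_scale=[.01,.01,.01,.05,.01]);print(r.x.round(4),r.fun.round(1))
r2=least_squares(lambda q:f([q[0],q[1],.0575,q[2],q[3]]),[.533,.2455,.174,.12],x_scale=.01);print(r2.x.round(4),r2.fun.round(1))
F,P=frame(r2.x[2],[r2.x[0],r2.x[1],.0575])
# fin top ray: intersect with plane 82mm above panel
K,R,t=c
def onp(uv,h):
    o=-R.T@t;dd=R.T@np.linalg.solve(K,[uv[0],uv[1],1]);l=F.T@(o-P);e=F.T@dd;return l+e*(h-l[2])/e[2]
m=(g>150);sub=np.zeros_like(m);sub[160:240,278:305]=m[160:240,278:305]
ys,xs=np.where(sub);print('fin px',xs.min(),xs.max(),ys.min(),ys.max(),xs.mean(),ys.mean())
for uv in [(289,170),(289,232),(xs.mean(),ys.mean())]: print(onp(uv,.082).round(4))
for uv in [(203,90),(263,104),(327,104),(263,270),(329,270)]:print('roof',onp(uv,.054).round(4))
cr=cv2.resize(im[70:280,180:460],(800,600),interpolation=cv2.INTER_CUBIC);cv2.imwrite('pics/w1c.png',cr)
E
```

```text
L 202 (np.int64(103), np.int64(111)) L 210 (np.int64(95), np.int64(111)) L 225 (np.int64(103), np.int64(111)) L 240 (np.int64(102), np.int64(110)) L 345 (np.int64(105), np.int64(108)) L 360 (np.int64(106), np.int64(107)) L 400 (np.int64(103), np.int64(107)) L 430 None L 444 None 
U 222 (np.int64(243), np.int64(249)) U 235 (np.int64(242), np.int64(249)) U 250 (np.int64(242), np.int64(248)) U 345 (np.int64(241), np.int64(247)) U 370 (np.int64(241), np.int64(246)) U 400 (np.int64(240), np.int64(246)) U 432 (np.int64(240), np.int64(245)) 
[0.5404 0.2546 0.0553 0.2038 0.1214] [-0.1  0.6  1.8 -0.4  0.1  0.8 -2.2 -1.1]
[0.5388 0.2542 0.2039 0.1204] [-0.1  0.3  1.9 -0.8  0.2  1.5 -2.2 -0.3]
fin px 281 295 178 232 288.0837004405286 204.52569750367107
[-0.0301 -0.0282  0.082 ]
[ 0.0233 -0.031   0.082 ]
[-0.0012 -0.0304  0.082 ]
roof [-0.0909 -0.0973  0.054 ]
roof [-0.0789 -0.0496  0.054 ]
roof [-0.0776  0.0027  0.054 ]
roof [ 0.0769 -0.0619  0.054 ]
roof [0.0779 0.0025 0.054 ]
```

View pics/w1c.png

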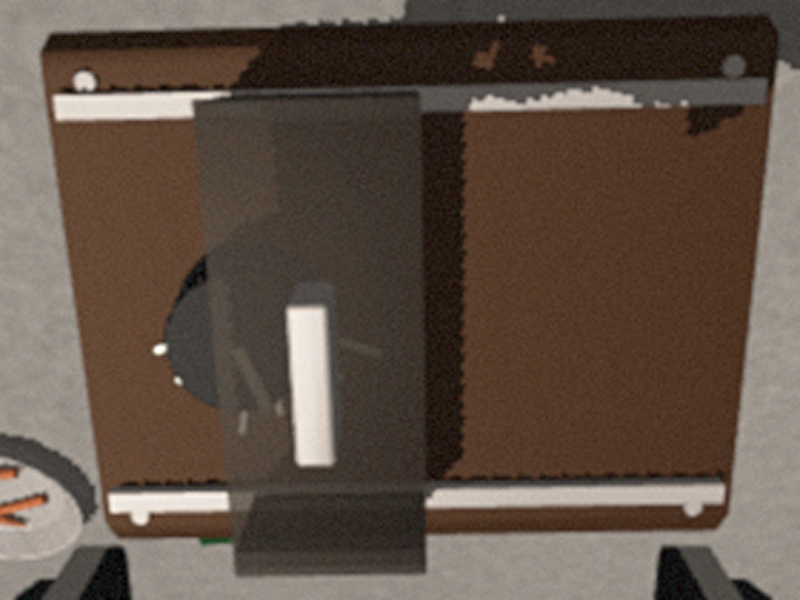

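The crop shows the pointer bar through the roof, from about (262,192) to (273,213), long line 1 at (306,192), and rail ends at (199,107.5), (449,101.7), (218,246), (434,242).

```bash
cat >> h.py <<'E'
def onp(c,FP,uv,h):
    K,R,t=c;F,P=FP
    o=-R.T@t;dd=R.T@np.linalg.solve(K,[uv[0],uv[1],1]);l=F.T@(o-P);e=F.T@dd;return l+e*(h-l[2])/e[2]
E
python3 - <<'E'
from h import *
from scipy.optimize import least_squares
d=np.load('w1.npz');c=(d['K'],d['R'],d['t'])
obs=np.array([[199.3,107.5],[448.8,101.7],[217.8,246],[433.7,241.9]])
def f(p):
    F,P=frame(p[3],p[:3]); h=p[4]
    L=np.array([[-.075,-h,.006],[-.075,h,.006],[.075,-h,.006],[.075,h,.006]])
    return (proj(c,P+L@F.T)-obs).ravel()
r=least_squares(f,[.533,.2455,.0575,.174,.12],x_scale=[.01,.01,.01,.05,.01]);print(r.x.round(4),r.fun.round(1))
r2=least_squares(lambda q:f([q[0],q[1],.0575,q[2],q[3]]),[.533,.2455,.174,.12],x_scale=.01);print(r2.x.round(4),r2.fun.round(1))
yaw=r2.x[2];FP=frame(yaw,[r2.x[0],r2.x[1],.0575]);F,P=FP
print('fin',onp(c,FP,(289.2,204.8),.082).round(4))
a=onp(c,FP,(262,192),.041);b=onp(c,FP,(273,213),.041);print('ptr',a.round(4),b.round(4),np.degrees(np.arctan2((b-a)[1],(b-a)[0])))
a=onp(c,FP,(299.5,190),0.0);b=onp(c,FP,(313,194),0.);print('line1',a.round(4),b.round(4))
print('knob px',proj(c,P+F@np.array([0,-.058,.04])))
g=P+F@np.array([0,onp(c,FP,(289.2,204.8),.082)[1],.076]);print(g)
R=toolR(yaw);plan(g+.06*F[:,2],R);plan(g,R)
E
```

```text
[0.5402 0.254  0.056  0.2031 0.1206] [-0.3  0.1 -0.1 -0.   0.3 -0.4  0.1  0.4]
[0.539  0.2538 0.2031 0.1199] [-0.3 -0.2 -0.  -0.3  0.4  0.   0.   0.9]
fin [-0.0011 -0.0291  0.082 ]
ptr [ 0.0009 -0.0586  0.041 ] [ 0.0223 -0.0497  0.041 ] 22.57386088691421
line1 [ 0.0128 -0.0265  0.    ] [ 0.0176 -0.0122  0.    ]
knob px [[262.76505012 190.72924471]]
[0.51108475 0.21831904 0.125216  ]
N 2 row [-0.032, -0.1007, 0.2813, -0.0021, 0.0, -0.004]
N 3 row [-0.0212, -0.0659, 0.3541, -0.0014, 0.0, -0.0026]
```

Emit:
drive_tool --series '[[[-0.021, -0.066, 0.354, -0.0014, 0, -0.0026], [-0.021, -0.066, 0.3, -0.0014, 0, -0.0026], [-0.021, -0.066, 0.25, -0.0014, 0, -0.0026], [0, 0, 0.08, 0, 0, 0], [0, 0, 0.08, 0, 0, 0], [0, 0, 0, 0, 0, 0]]]' --jaw 0.1

```text
clock: 3.28
tcp_pos: [0.5116, 0.2188, 0.1253]
orientation: [0.233, -0.099, 0.967, 0.024]
wrist_force: [-0.0, 0.2, 0.2]
finger_gap: 0.0469
grip_force: 0.0
```

Emit:
drive_tool --series '[[[0, 0, 0, 0, 0, 0], [0, 0, 0, 0, 0, 0], [0, 0, 0, 0, 0, 0], [0, 0, 0, 0, 0, 0]]]' --jaw -1 --grip_force 40

```text
clock: 3.78
tcp_pos: [0.5121, 0.2183, 0.1263]
orientation: [0.234, -0.098, 0.967, 0.024]
wrist_force: [-4.5, -0.8, 6.6]
finger_gap: 0.0109
grip_force: 40.8
```

Emit:
drive_tool --series '[[[0, 0.03, -0.006, 0, 0, 0], [0, 0.09, -0.002, 0, 0, 0], [0, 0.13, 0, 0, 0, 0], [0, 0.13, 0, 0, 0, 0], [0, 0.13, 0, 0, 0, 0], [0, 0.09, 0, 0, 0, 0], [0, 0.05, 0, 0, 0, 0], [0, 0.03, 0, 0, 0, 0], [0, 0, 0, 0, 0, 0], [0, 0, 0, 0, 0, 0]]]'

```text
clock: 5.03
tcp_pos: [0.4955, 0.2992, 0.1263]
orientation: [0.233, -0.099, 0.967, 0.024]
wrist_force: [6.3, 1.8, -4.5]
finger_gap: 0.011
grip_force: 39.2
```

Emit:
drive_tool --series '[[[0, 0, 0, 0, 0, 0], [0, 0, 0, 0, 0, 0], [0, 0, -0.3, 0, 0, 0], [0, 0, -0.5, 0, 0, 0], [0, -0.4, -0.4, 0, 0, 0], [0, -0.5, -0.2, 0, 0, 0], [0, -0.35, 0, 0, 0, 0], [0, 0, 0, 0, 0, 0], [0, 0, 0, 0, 0, 0]]]' --jaw 1

```text
clock: 6.15
tcp_pos: [0.4509, 0.1418, 0.2714]
orientation: [0.233, -0.098, 0.967, 0.024]
wrist_force: [0.2, 0.5, 0.2]
finger_gap: 0.0857
grip_force: 0.0
```

```bash
cat >> h.py <<'E'
YAW=.2031; PF=frame(YAW,[.539,.2538,.0575])
def loc():
    s=env.get_state(); F,P=PF; return F.T@(np.array(s['tcp_pos'])-P)
E
python3 - <<'E'
from h import *
c=cam('wrist');im=save('wrist','w2.png')[...,::-1]
F,P=PF;print(loc(),env.get_state()['clock'])
# rectified panel-plane view at pointer height 41mm: 10 px/mm
S=6;w=100
def rect(h,cx,cy):
    src=[];dst=[]
    for a,b in [(-.045,-.045),(.045,-.045),(.045,.045),(-.045,.045)]:
        src.append(proj(c,P+F@np.array([cx+a,cy+b,h]))[0]); dst.append([(-b+.045)*4000,(.045-a)*4000])
    M=cv2.getPerspectiveTransform(np.float32(src),np.float32(dst));return cv2.warpPerspective(im,M,(360,360),flags=cv2.INTER_CUBIC)
o=np.hstack([rect(.041,0,-.058),rect(0.0,0,-.058)])
o[178:182,178:182]=(0,0,255)
cv2.imwrite('pics/rect2.png',o)
print(proj(c,P+F@np.array([0,-.058,.041])))
E
```

```text
[ 1.34050395e-05 -9.13781213e-02  2.39910635e-01] 6.2
[[350.34546713 172.28635031]]
```

View pics/rect2.png

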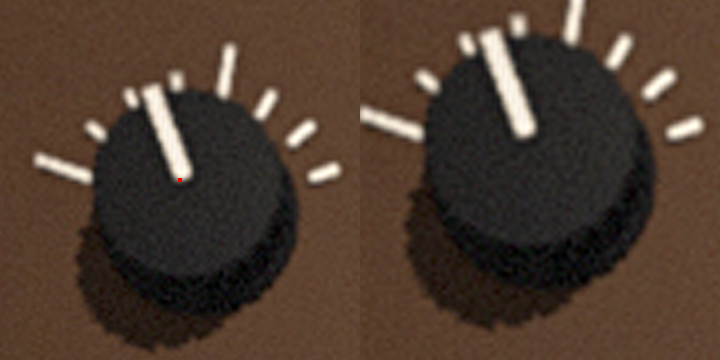

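The rectified view shows the guard clear of the sleeve. The pointer runs from (182,177) to (152,88), about 19° left of up-slope, midway between 3 and 4. I need about +49° clockwise.

```bash
python3 - <<'E'
from h import *
F,P=PF; R=toolR(YAW)@Ro.from_rotvec([0,0,-np.radians(25)]).as_matrix()
k=P+F@np.array([0,-.058,.030])
T=plan(k+.07*F[:,2],R); print(env.get_state()['joint_pos'].round(2))
plan(k,R,2,start=T)
E
```

```text
N 4 row [-0.0113, 0.069, 0.2915, 0.0, 0.0, -0.0347]
[ 0.11 -0.26 -0.6   0.75  0.04 -0.08]
N 2 row [-0.0, -0.0, 0.2917, 0.0, 0.0, -0.0]
```

Emit:
drive_tool --series '[[[-0.0113, 0.069, 0.2915, 0, 0, -0.0347], [-0.0113, 0.069, 0.2915, 0, 0, -0.0347], [-0.0113, 0.069, 0.2915, 0, 0, -0.0347], [-0.0113, 0.069, 0.2915, 0, 0, -0.0347], [0, 0, 0.25, 0, 0, 0], [0, 0, 0.2, 0, 0, 0], [0, 0, 0.13, 0, 0, 0], [0, 0, 0, 0, 0, 0], [0, 0, 0, 0, 0, 0]]]'

```text
clock: 7.32
tcp_pos: [0.5374, 0.1946, 0.0851]
orientation: [0.232, -0.306, 0.923, -0.027]
wrist_force: [1.1, -0.1, 0.7]
finger_gap: 0.085
grip_force: 0.0
```

Emit:
drive_tool --series '[[[0, 0, 0, 0, 0, 0], [0, 0, 0, 0, 0, 0], [0, 0, 0, 0, 0, 0]]]' --jaw -1 --grip_force 60

```text
clock: 7.7
tcp_pos: [0.5377, 0.1939, 0.086]
orientation: [0.233, -0.305, 0.923, -0.027]
wrist_force: [-5.1, 0.6, 7.5]
finger_gap: 0.0457
grip_force: 59.9
```

```bash
python3 - <<'E'
from h import *
F,P=PF;print(loc(),(F.T@q2R(env.get_state()['orientation'])).round(3).tolist())
plan(P+F@np.array([0,-.058,.03]),toolR(YAW)@Ro.from_rotvec([0,0,np.radians(25)]).as_matrix())
E
```

```text
[ 0.0010856  -0.05844169  0.03148881] [[-0.906, -0.422, 0.002], [-0.422, 0.906, 0.001], [-0.002, -0.0, -1.0]]
N 6 row [0.0015, 0.0007, 0.0021, 0.0, 0.0001, 0.0463]
```

Emit:
drive_tool --series '[[[0, 0, 0, 0, 0, 0.034], [0, 0, 0, 0, 0, 0.034], [0, 0, 0, 0, 0, 0.034], [0, 0, 0, 0, 0, 0.034], [0, 0, 0, 0, 0, 0.034], [0, 0, 0, 0, 0, 0.034], [0, 0, 0, 0, 0, 0.034], [0, 0, 0, 0, 0, 0.034], [0, 0, 0, 0, 0, 0], [0, 0, 0, 0, 0, 0]]]'

```text
clock: 8.95
tcp_pos: [0.5378, 0.1933, 0.086]
orientation: [0.223, 0.105, 0.966, 0.072]
wrist_force: [-5.5, 0.2, 6.6]
finger_gap: 0.046
grip_force: 60.1
```

Emit:
drive_tool --series '[[[0, 0, 0, 0, 0, 0], [0, 0, 0, 0, 0, 0], [0, 0, 0, 0, 0, 0], [0, 0, -0.4, 0, 0, 0], [0, 0, -0.5, 0, 0, 0], [0, 0, -0.5, 0, 0, 0], [0, 0, 0, 0, 0, 0], [0, 0, 0, 0, 0, 0]]]' --jaw 1

```text
clock: 9.95
tcp_pos: [0.4629, 0.1781, 0.2347]
orientation: [0.223, 0.105, 0.966, 0.072]
wrist_force: [-0.3, 0.8, -0.3]
finger_gap: 0.0852
grip_force: 0.0
```

```bash
python3 - <<'E'
from h import *
c=cam('wrist');im=save('wrist','w3.png')[...,::-1]
F,P=PF;print(loc())
def rect(h,cx,cy,r=.045,n=400):
    src=[];dst=[]
    for a,b in [(-r,-r),(r,-r),(r,r),(-r,r)]:
        src.append(proj(c,P+F@np.array([cx+a,cy+b,h]))[0]); dst.append([(-b+r)/2/r*n,(r-a)/2/r*n])
    return cv2.warpPerspective(im,cv2.getPerspectiveTransform(np.float32(src),np.float32(dst)),(n,n),flags=cv2.INTER_CUBIC)
o=rect(.041,0,-.058)
g=o.min(2).astype(np.uint8); yy,xx=np.mgrid[:400,:400]; m=(g>140)&(np.hypot(xx-200,yy-200)<100)
dx=(xx-200)[m];dy=(yy-200)[m];print(m.sum()); l=cv2.fitLine(np.float32(np.c_[dx,dy]),cv2.DIST_HUBER,0,.01,.01).ravel();print('deg right of upslope',np.degrees(np.arctan2(l[0],-l[1])),l)
g2=rect(.082,0,.055).min(2)
o2=np.hstack([o,rect(.082,0,.055)]);cv2.imwrite('pics/rect3.png',o2)
E
```

```text
[-0.00045254 -0.05881381  0.19778223]
1990
deg right of upslope 29.761396 [  0.49638924  -0.86810005  30.12221    -42.97993   ]
```

View pics/rect3.png

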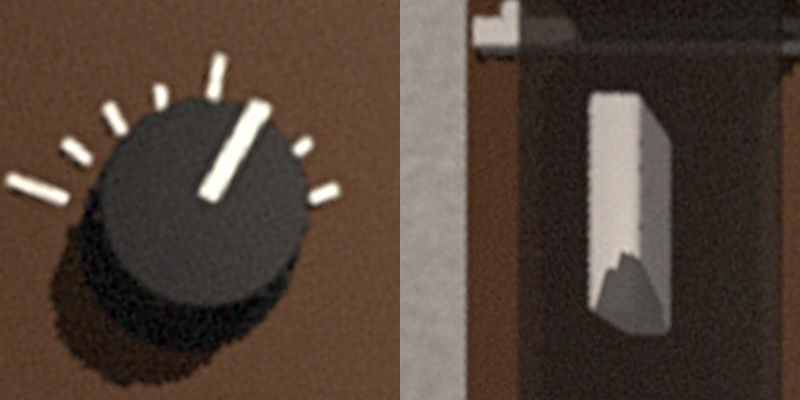

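The rectified picture shows the pointer on number 6 at 29.8° right, with lines 5 at (217,75) and 7 at (303,146), and the fin centred near y = +52 mm. Now the guard goes home.

```bash
python3 - <<'E'
from h import *
F,P=PF; R=toolR(YAW)
k=P+F@np.array([0,.0525,.077])
T=plan(k+.06*F[:,2],R); plan(k,R,2,start=T)
E
```

```text
N 3 row [0.0846, 0.2996, 0.1688, -0.0, -0.0, -0.0444]
N 2 row [0.0, -0.0, 0.25, 0.0, -0.0, 0.0]
```

Emit:
drive_tool --series '[[[0.0846, 0.2996, 0.1688, 0, 0, -0.0444], [0.0846, 0.2996, 0.1688, 0, 0, -0.0444], [0.0846, 0.2996, 0.1688, 0, 0, -0.0444], [0, 0, 0, 0, 0, 0], [0, 0, 0.2, 0, 0, 0], [0, 0, 0.2, 0, 0, 0], [0, 0, 0.1, 0, 0, 0], [0, 0, 0, 0, 0, 0]]]' --jaw 0.1

```text
clock: 11.0
tcp_pos: [0.4943, 0.2974, 0.1257]
orientation: [0.231, -0.098, 0.968, 0.023]
wrist_force: [-0.4, 0.8, -0.3]
finger_gap: 0.0469
grip_force: 0.0
```

Emit:
drive_tool --series '[[[0, 0, 0, 0, 0, 0], [0, 0, 0, 0, 0, 0], [0, 0, 0, 0, 0, 0], [0, 0, 0, 0, 0, 0]]]' --jaw -1 --grip_force 40

```text
clock: 11.5
tcp_pos: [0.495, 0.2985, 0.1284]
orientation: [0.234, -0.098, 0.967, 0.024]
wrist_force: [-4.0, -1.2, 6.1]
finger_gap: 0.0112
grip_force: 41.9
```

```bash
python3 - <<'E'
from h import *
print(loc()); print((PF[0].T@q2R(env.get_state()['orientation'])).round(3).tolist())
E
```

```text
[0.00183574 0.05267535 0.07861001]
[[-1.0, 0.001, 0.003], [0.001, 1.0, 0.0], [-0.003, 0.0, -1.0]]
```

Emit:
drive_tool --series '[[[0, -0.05, 0, 0, 0, 0], [0, -0.12, 0, 0, 0, 0], [0, -0.16, 0, 0, 0, 0], [0, -0.16, 0, 0, 0, 0], [0, -0.16, 0, 0, 0, 0], [0, -0.13, 0, 0, 0, 0], [0, -0.07, 0, 0, 0, 0], [0, -0.05, 0, 0, 0, 0], [0, -0.035, 0, 0, 0, 0], [0, -0.025, 0, 0, 0, 0], [0, 0, 0, 0, 0, 0], [0, 0, 0, 0, 0, 0]]]'

```text
clock: 13.0
tcp_pos: [0.5172, 0.1891, 0.1284]
orientation: [0.233, -0.1, 0.967, 0.028]
wrist_force: [-8.0, 11.2, 7.1]
finger_gap: 0.0112
grip_force: 42.3
```

```bash
python3 - <<'E'
from h import *
print(loc(),PF[0].T@env.get_state()['wrist_force'])
E
```

```text
[ 0.0015336  -0.05899265  0.07874548] [-1.70367189 12.59202641  8.8708128 ]
```

Emit:
drive_tool --series '[[[0, 0, 0, 0, 0, 0], [0, 0, 0, 0, 0, 0], [0, 0, 0, 0, 0, 0], [0, 0, -0.3, 0, 0, 0], [0, 0, -0.5, 0, 0, 0], [0, 0, -0.4, 0, 0, 0], [0, 0, 0, 0, 0, 0], [0, 0, 0, 0, 0, 0]]]' --jaw 1

```text
clock: 14.0
tcp_pos: [0.4537, 0.1721, 0.2553]
orientation: [0.233, -0.098, 0.967, 0.024]
wrist_force: [-0.3, -0.8, -1.2]
finger_gap: 0.0855
grip_force: 0.0
```

```bash
python3 - <<'E'
from h import *
c=cam('wrist');im=save('wrist','w4.png');F,P=PF;print(loc())
g=im.min(2); print(proj(c,P+F@np.array([0,-.058,.082])))
u,v=proj(c,P+F@np.array([0,-.058,.082]))[0].astype(int)
m=np.zeros_like(g);m[v-60:v+60,u-40:u+40]=(g[v-60:v+60,u-40:u+40]>140)
n,l,st,ce=cv2.connectedComponentsWithStats(m)
for i in range(1,n):
    if st[i][4]>60: print(st[i],onp(c,PF,ce[i],.082).round(4))
plan([.49,-.2,.22],toolR(0,False))
print(env.get_state()['joint_pos'].round(2))
E
```

```text
[-7.54999213e-05 -6.28422995e-02  2.20937600e-01]
[[323.44349001 189.23443939]]
[316 162  13  53 652] [-0.0015 -0.0595  0.082 ]
N 9 row [0.0124, -0.3471, 0.0271, 0.0017, 0.0166, 0.007]
[ 0.2  -0.22 -0.62  0.7   0.   -0.01]
```

Emit:
drive_tool --series '[[[0.0124, -0.347, 0.0271, 0.0017, 0.0166, 0.007], [0.0124, -0.347, 0.0271, 0.0017, 0.0166, 0.007], [0.0124, -0.347, 0.0271, 0.0017, 0.0166, 0.007], [0.0124, -0.347, 0.0271, 0.0017, 0.0166, 0.007], [0.0124, -0.347, 0.0271, 0.0017, 0.0166, 0.007], [0.0124, -0.347, 0.0271, 0.0017, 0.0166, 0.007], [0.0124, -0.347, 0.0271, 0.0017, 0.0166, 0.007], [0.0124, -0.347, 0.0271, 0.0017, 0.0166, 0.007], [0.0124, -0.347, 0.0271, 0.0017, 0.0166, 0.007], [0, 0, 0, 0, 0, 0], [0, 0, 0, 0, 0, 0]]]'

```text
clock: 15.42
tcp_pos: [0.49, -0.1991, 0.2193]
orientation: [-0.001, -0.0, 1.0, 0.001]
wrist_force: [-0.1, 1.3, 0.1]
finger_gap: 0.0857
grip_force: 0.0
```

```bash
python3 - <<'E'
from h import *
c=cam('wrist');im=save('wrist','w5.png');np.savez('w5.npz',K=c[0],R=c[1],t=c[2]);print(env.get_state()['tcp_pos'])
for l in ['iron','rest']:
  for d in models.silhouettes(l,'wrist')[:4]:
    r=cv2.minAreaRect(cv2.findNonZero(d['region'].astype(np.uint8)));b=cv2.boxPoints(r);print(l,d['score'],np.round(b).tolist(),[onz(c,p,.01).round(3).tolist() for p in b])
E
```

```text
[ 0.49005191 -0.19869536  0.21987991]
iron 0.85 [[360.0, 128.0], [397.0, 122.0], [425.0, 317.0], [388.0, 322.0]] [[0.446, -0.156, 0.01], [0.44, -0.119, 0.01], [0.68, -0.063, 0.01], [0.688, -0.109, 0.01]]
iron 0.61 [[-11.0, 151.0], [0.0, 113.0], [83.0, 138.0], [72.0, 176.0]] [[0.471, -0.542, 0.01], [0.432, -0.518, 0.01], [0.456, -0.44, 0.01], [0.497, -0.462, 0.01]]
iron 0.48 [[225.0, 0.0], [233.0, 0.0], [233.0, 13.0], [225.0, 13.0]] [[0.332, -0.283, 0.01], [0.332, -0.276, 0.01], [0.343, -0.277, 0.01], [0.343, -0.284, 0.01]]
rest 0.89 [[114.0, 257.0], [135.0, 62.0], [238.0, 73.0], [217.0, 269.0]] [[0.596, -0.437, 0.01], [0.384, -0.373, 0.01], [0.394, -0.276, 0.01], [0.611, -0.318, 0.01]]
rest 0.3 [[592.0, 155.0], [639.0, 155.0], [639.0, 332.0], [592.0, 332.0]] [[0.474, 0.089, 0.01], [0.474, 0.139, 0.01], [0.703, 0.214, 0.01], [0.704, 0.154, 0.01]]
```

View pics/w5.png

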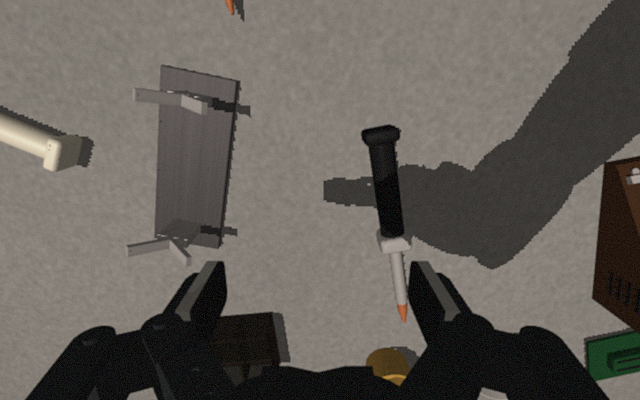

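The wrist picture shows the iron with cap at (380,132), collar (394,241), tip (403,318). The rest's plate corners are (161,66), (239,80), (155,237), (221,247), and the fork tops are near (135,95)/(205,103) and far (128,250)/(188,262).

```bash
python3 - <<'E'
from h import *
from scipy.optimize import least_squares
d=np.load('w5.npz');c=(d['K'],d['R'],d['t'])
def rz(a):return np.array([[np.cos(a),-np.sin(a),0],[np.sin(a),np.cos(a),0],[0,0,1]])
obs=np.array([[161,66],[239,80],[155,237],[221,247]])
for nm,y0,L in [('A',-.19,[[-.08,-.0375],[-.08,.0375],[.11,-.0375],[.11,.0375]]),('B',-.19+np.pi,[[.11,.0375],[.11,-.0375],[-.08,.0375],[-.08,-.0375]])]:
    L=np.c_[np.array(L),np.full(4,.008)]
    r=least_squares(lambda q:(proj(c,np.r_[q[:2],0]+L@rz(q[2]).T)-obs).ravel(),[.48,-.33,y0],x_scale=.01)
    print(nm,r.x.round(4),r.fun.round(1))
    T=np.array([[x,s*.028,h] for x,h in [(-.055,.075),(.085,.083)] for s in (-1,1)]+[[-.055,0,.047],[.085,0,.055]])
    print(proj(c,np.r_[r.x[:2],0]+T@rz(r.x[2]).T).round(0).tolist())
# iron: axis at z=.017: cap end -92, tip 150
im=cv2.imread('pics/w5.png')
a=onz(c,(403.5,321),.017)
for u,v in [(380,127),(381,131),(387,190),(394,242),(403.5,321)]: print(onz(c,(u,v),.017).round(4))
o=cv2.resize(im[50:280,110:260],None,fx=2.6,fy=2.6,interpolation=cv2.INTER_CUBIC)
o2=cv2.resize(im[110:330,340:450],None,fx=2.7,fy=2.7,interpolation=cv2.INTER_CUBIC)[:598]
q=np.zeros((598,800,3),np.uint8);q[:o.shape[0],:o.shape[1]]=o;q[:o2.shape[0],400:400+o2.shape[1]]=o2;cv2.imwrite('pics/w5c.png',q);print(o.shape,o2.shape)
E
```

```text
A [ 0.4714 -0.3281 -0.1895] [ 0.2 -2.3 -0.2 -0.5  0.4  1.5 -0.5  2.6]
[[134.0, 94.0], [205.0, 108.0], [128.0, 253.0], [190.0, 263.0], [183.0, 100.0], [172.0, 244.0]]
B [ 0.5008 -0.3337  2.9521] [ 0.2 -2.3 -0.2 -0.5  0.4  1.5 -0.5  2.6]
[[193.0, 259.0], [132.0, 249.0], [201.0, 109.0], [128.0, 94.0], [175.0, 240.0], [179.0, 100.0]]
[ 0.4443 -0.1368  0.017 ]
[ 0.4482 -0.1355  0.017 ]
[ 0.5103 -0.1249  0.017 ]
[ 0.5718 -0.1125  0.017 ]
[ 0.6805 -0.092   0.017 ]
(598, 390, 3) (594, 297, 3)
```

View pics/w5c.png

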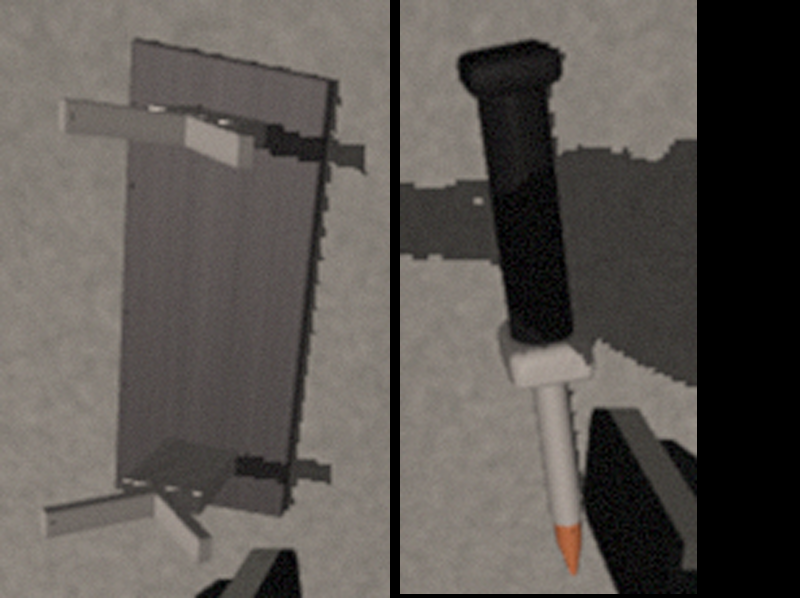

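The crops fix the fork ends: near (134.6,95)/(204,107.7) with vee (182,100), far (127,250.8)/(190,260.8) with vee (170.4,243.5). The high fork is therefore the far one. The iron's axis runs through (382.6,145), (392.4,234) and tip (404,323).

```bash
python3 - <<'E'
from h import *
from scipy.optimize import least_squares
d=np.load('w5.npz');c=(d['K'],d['R'],d['t'])
def rz(a):return np.array([[np.cos(a),-np.sin(a),0],[np.sin(a),np.cos(a),0],[0,0,1]])
obs=np.array([[161.2,64.6],[239.2,80.8],[155,237.3],[218.5,248.5],[134.6,95],[204,107.7],[182,100],[127,250.8],[190,260.8],[170.4,243.5]])
L=np.array([[-.08,-.0375,.008],[-.08,.0375,.008],[.11,-.0375,.008],[.11,.0375,.008],[-.055,-.028,.075],[-.055,.028,.075],[-.055,0,.047],[.085,-.028,.083],[.085,.028,.083],[.085,0,.055]])
r=least_squares(lambda q:(proj(c,np.r_[q[:2],0]+L@rz(q[2]).T)-obs).ravel(),[.47,-.33,-.19],x_scale=.01,loss='soft_l1')
print('rest',r.x.round(4),r.fun.reshape(-1,2).round(1).tolist())
p=np.array([onz(c,uv,.017) for uv in [(382.6,145),(386.9,184),(392.4,234),(401.9,305),(404.1,323)]]);print(p.round(4))
D=p[-1]-p[0];yaw=np.arctan2(D[1],D[0]);k=np.array([np.cos(yaw),np.sin(yaw),0]);print('yaw',yaw,'lat',np.cross(k,p-p[0])[:,2].round(4),'along from tip',((p-p[-1])@k).round(4), 'orig',p[-1]-.15*k,'from copper',p[-2]-.118*k)
yaw=np.polyfit(p[:,0],p[:,1],1);yaw=np.arctan(yaw[0]);print(yaw)
o=p[-2]-.118*k; g=o-.005*k; g[2]=.023
R=toolR(yaw,False);print('grip',g);T=plan(g+[0,0,.09],R);plan(g,R,2,start=T)
E
```

```text
rest [ 0.4712 -0.3284 -0.1958] [[0.2, -1.2], [-0.2, -1.1], [-0.5, 0.9], [1.1, 1.0], [-1.0, -1.3], [0.5, 0.3], [1.1, -0.5], [-0.3, 1.8], [-1.3, 2.3], [0.6, 0.2]]
[[ 0.4623 -0.1329  0.017 ]
 [ 0.5036 -0.1255  0.017 ]
 [ 0.5619 -0.1151  0.017 ]
 [ 0.6568 -0.0961  0.017 ]
 [ 0.6836 -0.091   0.017 ]]
yaw 0.18717255507961175 lat [ 0.     -0.0004 -0.001  -0.      0.    ] along from tip [-0.2252 -0.1832 -0.124  -0.0272  0.    ] orig [ 0.53617728 -0.11894156  0.017     ] from copper [ 0.54088442 -0.11808147  0.017     ]
0.18824015825452528
grip [ 0.53597175 -0.11901187  0.023     ]
N 4 row [-0.1068, 0.1584, 0.2248, 0.0, 0.0001, -0.0148]
N 2 row [0.0, 0.0, 0.375, 0.0, 0.0, -0.0]
```

Emit:
drive_tool --series '[[[-0.1, 0.158, 0.225, 0, 0, -0.0148], [-0.1, 0.158, 0.225, 0, 0, -0.0148], [-0.1, 0.158, 0.225, 0, 0, -0.0148], [-0.1, 0.158, 0.225, 0, 0, -0.0148], [0, 0, 0.25, 0, 0, 0], [0, 0, 0.25, 0, 0, 0], [0, 0, 0.15, 0, 0, 0], [0, 0, 0.1, 0, 0, 0], [0, 0, 0, 0, 0, 0], [0, 0, 0, 0, 0, 0]]]'

```text
clock: 16.82
tcp_pos: [0.534, -0.1207, 0.0241]
orientation: [0.001, -0.093, 0.996, -0.001]
wrist_force: [-0.2, 0.4, -0.5]
finger_gap: 0.0857
grip_force: 0.0
```

Emit:
drive_tool --series '[[[0, 0, 0, 0, 0, 0], [0, 0, 0, 0, 0, 0], [0, 0, 0, 0, 0, 0], [0, 0, 0, 0, 0, 0], [0, 0, 0, 0, 0, 0]]]' --jaw -1 --grip_force 40

```text
clock: 17.45
tcp_pos: [0.5336, -0.1208, 0.0236]
orientation: [0.001, -0.093, 0.996, -0.0]
wrist_force: [-0.3, 0.0, 3.7]
finger_gap: 0.0247
grip_force: 39.4
```

Emit:
drive_tool --series '[[[0, 0, -0.1, 0, 0, 0], [0, 0, -0.25, 0, 0, 0], [0, 0, -0.3, 0, 0, 0], [0, 0, -0.25, 0, 0, 0], [0, 0, -0.1, 0, 0, 0], [0, 0, 0, 0, 0, 0], [0, 0, 0, 0, 0, 0]]]'

```text
clock: 18.32
tcp_pos: [0.5323, -0.1203, 0.1418]
orientation: [-0.0, -0.093, 0.996, 0.0]
wrist_force: [0.4, 0.1, -2.5]
finger_gap: 0.0249
grip_force: 39.5
```

```bash
python3 - <<'E'
from h import *
y=-.1958; k=np.array([np.cos(y),np.sin(y),0]); p=np.array([.4712,-.3284,0])-.012*k
print(p, env.get_state()['finger_gap'])
plan(p+[0,0,.144],toolR(y,False),8)
c=cam('wrist');save('wrist','w6.png')
E
```

```text
[ 0.45942929 -0.32606538  0.        ] 0.024867487297058052
N 8 row [0.0805, -0.2141, -0.0024, 0.0, -0.0, 0.0152]
```

View pics/w6.png

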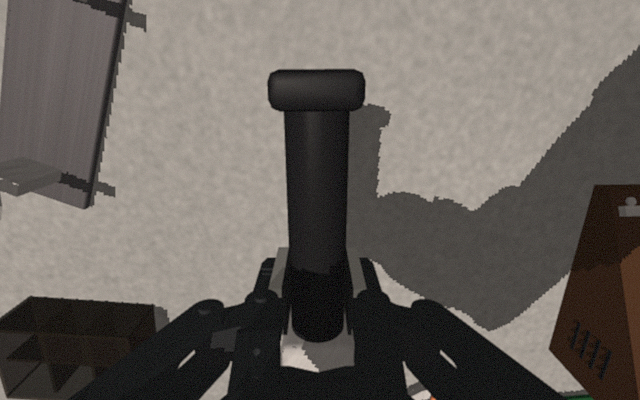

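The picture shows the iron held straight between the fingers, cap at (316,90), with the rest at upper left.

Emit:
drive_tool --series '[[[0.08, -0.214, -0.0024, 0, 0, 0.0152], [0.08, -0.214, -0.0024, 0, 0, 0.0152], [0.08, -0.214, -0.0024, 0, 0, 0.0152], [0.08, -0.214, -0.0024, 0, 0, 0.0152], [0.08, -0.214, -0.0024, 0, 0, 0.0152], [0.08, -0.214, -0.0024, 0, 0, 0.0152], [0.08, -0.214, -0.0024, 0, 0, 0.0152], [0.08, -0.214, -0.0024, 0, 0, 0.0152], [0, 0, 0, 0, 0, 0], [0, 0, 0, 0, 0, 0]]]'

```text
clock: 19.62
tcp_pos: [0.4605, -0.3256, 0.1444]
orientation: [0.0, 0.097, 0.995, 0.001]
wrist_force: [0.1, -0.1, -2.9]
finger_gap: 0.0249
grip_force: 39.7
```

```bash
python3 - <<'E'
from h import *
im=save('wrist','w7.png');c=cam('wrist')
i=viewer.camera_info('wrist');T=np.linalg.inv(np.array(i['T_tool_cam']));K=np.array(i['intrinsics'])
X=np.array([[.087,-.017,-.011],[.087,.017,-.011],[.073,-.017,-.011],[.073,.013,.006],[.073,-.013,.006]]);x=(X@T[:3,:3].T+T[:3,3])@K.T;print((x[:,:2]/x[:,2:]).round(1).tolist())
s=env.get_state();y=-.1958
print(s['tcp_pos']); plan(np.array([.4594,-.3261,.0725]),toolR(y,False),4)
E
```

```text
[[267.5, 76.2], [371.5, 76.3], [269.5, 120.0], [352.2, 115.7], [285.8, 115.6]]
[ 0.46079231 -0.32540957  0.1446957 ]
N 4 row [0.0026, -0.0021, 0.1504, 0.0001, 0.0, 0.0001]
```

View pics/w7.png

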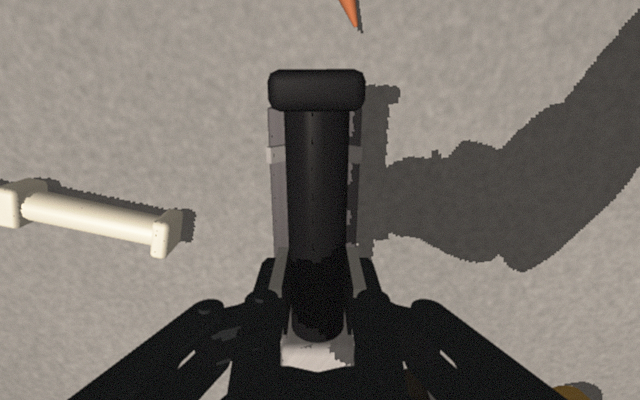

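The picture shows the iron lined up over the rest: near fork ends at (275,155) and (356,155), about 2 mm left of the handle's centre line.

Emit:
drive_tool --series '[[[0.005, -0.006, 0.18, 0, 0, 0], [0.005, -0.006, 0.18, 0, 0, 0], [0, 0, 0.1, 0, 0, 0], [0, 0, 0.05, 0, 0, 0], [0, 0, 0.03, 0, 0, 0], [0, 0, 0.02, 0, 0, 0], [0, 0, 0.02, 0, 0, 0], [0, 0, 0, 0, 0, 0], [0, 0, 0, 0, 0, 0]]]'

```text
clock: 20.8
tcp_pos: [0.4596, -0.3276, 0.076]
orientation: [0.001, 0.097, 0.995, -0.0]
wrist_force: [0.3, -0.4, -2.0]
finger_gap: 0.0249
grip_force: 39.7
```

Emit:
drive_tool --series '[[[0, 0, 0.012, 0, 0, 0], [0, 0, 0.012, 0, 0, 0], [0, 0, 0, 0, 0, 0], [0, 0, 0, 0, 0, 0]]]'

```text
clock: 21.3
tcp_pos: [0.4595, -0.3275, 0.0729]
orientation: [0.001, 0.097, 0.995, -0.0]
wrist_force: [0.1, 0.7, -2.3]
finger_gap: 0.0244
grip_force: 39.7
```

Emit:
drive_tool --series '[[[0, 0, 0.008, 0, 0, 0], [0, 0, 0.008, 0, 0, 0], [0, 0, 0, 0, 0, 0], [0, 0, 0, 0, 0, 0]]]'

```text
clock: 21.8
tcp_pos: [0.4597, -0.3276, 0.0715]
orientation: [0.001, 0.098, 0.995, -0.0]
wrist_force: [-1.7, 2.5, 4.0]
finger_gap: 0.0245
grip_force: 40.3
```

Emit:
drive_tool --series '[[[0, 0, 0.006, 0, 0, 0], [0, 0, 0, 0, 0, 0], [0, 0, 0, 0, 0, 0]]]'

```text
clock: 22.18
tcp_pos: [0.4597, -0.3276, 0.0714]
orientation: [0.001, 0.097, 0.995, -0.0]
wrist_force: [-2.7, 2.1, 9.3]
finger_gap: 0.0248
grip_force: 40.8
```

Emit:
drive_tool --series '[[[0, 0, 0, 0, 0, 0], [0, 0, 0, 0, 0, 0], [0, 0, 0, 0, 0, 0], [0, 0, 0, 0, 0, 0]]]' --jaw 0.3 --grip_force 20

```text
clock: 22.68
tcp_pos: [0.4595, -0.3275, 0.0701]
orientation: [0.001, 0.097, 0.995, 0.0]
wrist_force: [-0.4, 0.3, 0.4]
finger_gap: 0.0555
grip_force: 0.0
```

Emit:
drive_tool --series '[[[0, 0, -0.1, 0, 0, 0], [0, 0, -0.3, 0, 0, 0], [0, 0, -0.5, 0, 0, 0], [0.1, 0, -0.5, 0, 0, 0], [0.1, 0, -0.2, 0, 0, 0], [0, 0, 0, 0, 0, 0], [0, 0, 0, 0, 0, 0]]]'

```text
clock: 23.55
tcp_pos: [0.4356, -0.3226, 0.2617]
orientation: [0.001, 0.097, 0.995, 0.0]
wrist_force: [0.4, -0.6, -0.0]
finger_gap: 0.0558
grip_force: 0.0
```

```bash
python3 - <<'E'
from h import *
c=cam('wrist');im=save('wrist','w8.png');s=env.get_state();print(s['tcp_pos'],s['clock'])
def rz(a):return np.array([[np.cos(a),-np.sin(a),0],[np.sin(a),np.cos(a),0],[0,0,1]])
X=np.array([[x,0,.065] for x in (-.092,-.078,.025,.043,.118,.15)])+[-.007,0,0]
print(proj(c,np.array([.4712,-.3284,0])+X@rz(-.1958).T).round(1).tolist())
top=save('top','top8.png');
print([(d['score'],d['location']) for d in models.silhouettes('guard','top')])
a=im[...,::-1][60:340,180:460]
b=top[130:240,110:240,::-1]
q=np.zeros((560,800,3),np.uint8);q[:448,:448]=cv2.resize(a,(448,448),interpolation=cv2.INTER_CUBIC);q[:296,450:800]=cv2.resize(b,(350,296),interpolation=cv2.INTER_CUBIC)
cv2.imwrite('pics/fin8.png',q)
E
```

```text
[ 0.43547351 -0.32242025  0.26104366] 23.6
[[319.1, 108.7], [319.0, 123.5], [318.6, 220.6], [318.6, 235.7], [318.3, 293.3], [318.2, 315.7]]
[(0.59, [195.2, 184.6])]
```

View pics/fin8.png

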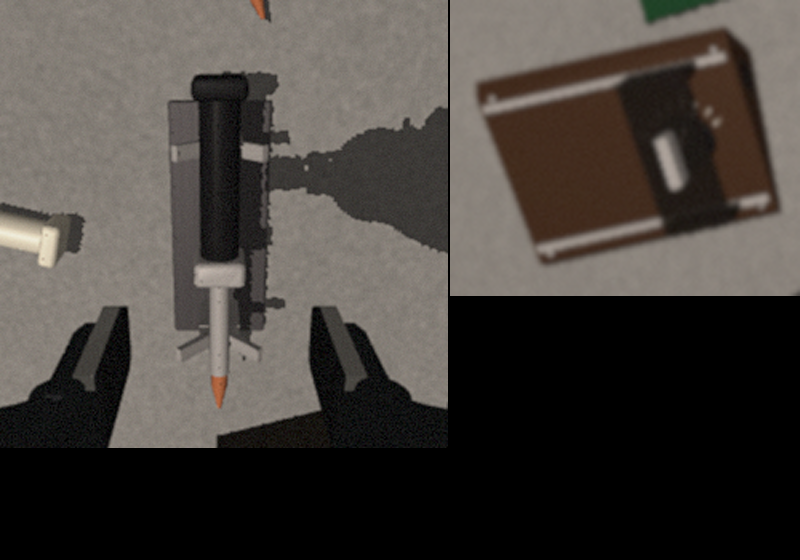

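The picture shows the iron in both forks, tip at (317,315) in the wrist frame against a predicted (318,316), and the guard over the sleeve.

```bash
python3 -c "
from h import *
print(order.hand_in())"
```

```text
the job is handed in; nothing more can be done
None
```

I set the sleeve to 6, pushed the guard home over it, laid the iron in both forks, left the other things on the desk untouched, and handed the job in; no verdict came back.

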